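# Find the rocking port cover and press it home

## Task

One of the four blue clip-on covers on the manifold is not clipped home, though all look alike. Feel for it by pressing the covers lightly near one end, one after another, with the closed fingertips; when you have tipped the one that rocks, press it firmly down in the middle until it is home and level. Do not press the sound covers hard, pick up nothing, and leave the bottles, beaker, vial and screw where they stand.

Things in the scene. Friction and masses are not known exactly. Their poses are not given: they have to be found in the camera images.
- carrier: grey manifold carrier fixed to the worktop, 116 (x) x 332 (y) x 22 mm high; origin at the centre of its underside, x across, y along the row of four ports. The ports are white blocks that rise 34 to 42 mm above its deck, each to its own height.
- cover_a: one of four identical blue clip-on covers, flat plates 84 (own x) x 44 (own y) x 6 mm, one on each port, 58 mm apart along the carrier's y in any order. Origin on its rocking axis in the middle, 4 mm below the top face; z up. A cover that is home only gives on its gasket (10 N/mm, at most 2 mm) and springs back; more than 15 N on it is hard pressing.
- cover_b: one of four identical blue clip-on covers, flat plates 84 (own x) x 44 (own y) x 6 mm, one on each port, 58 mm apart along the carrier's y in any order. Origin on its rocking axis in the middle, 4 mm below the top face; z up. The one not home is level too, and as ports differ its height tells nothing. 1 to 2 N over 16 mm from its middle, near an x end, rocks it about its y axis by 0.3 rad; let go, it levels.
- cover_c: one of four identical blue clip-on covers, flat plates 84 (own x) x 44 (own y) x 6 mm, one on each port, 58 mm apart along the carrier's y in any order. Origin on its rocking axis in the middle, 4 mm below the top face; z up. Pressing an end never seats the loose one; 10 to 15 N straight down in its middle slides it 4 mm down, where it clips, stays and no longer rocks.
- cover_d: one of four identical blue clip-on covers, flat plates 84 (own x) x 44 (own y) x 6 mm, one on each port, 58 mm apart along the carrier's y in any order. Origin on its rocking axis in the middle, 4 mm below the top face; z up. 60 N breaks any cover. What is said of one cover here holds for all four.
- screw: chrome clamp screw, 27 mm across and 17 high, standing loose on the carrier's +y end; origin at the centre of its underside, z up. A bystander.
- vial: 20 ml vial with black cap, 24 mm across and 56 high, standing loose on the carrier's -y end; origin at the centre of its underside, z up. A bystander.
- amber_bottle: bottle with black cap, 56 mm across, 114 high, loose on the worktop; origin at the centre of its underside, z up. A bystander.
- clear_bottle: bottle with blue cap, 64 mm across, 131 high, loose on the worktop; origin at the centre of its underside, z up. A bystander.
- wash: white wash bottle with red cap and spout, 65 x 108 x 214 mm, loose on the worktop; origin at the centre of its underside, z up. A bystander.
- small_beaker: small glass beaker, 55 x 61 x 56 mm, loose on the worktop; origin at the centre of its underside, z up. A bystander.
Mind the look-alikes: they are no part of the job. Leave any brown look-alike of the part that bears cover_a alone.

How it is judged:
On the way, in this order (a step that is already met when the one before it is completed fails the run):
1. a light press near its end tips the loose cover (by more than 0.15 rad, before it has been pressed home) (((angle between cover_a's own z axis and vertical above 0.15 rad and distance of cover_a from where it was at the start of the episode below 0.0025 m) or (angle between cover_b's own z axis and vertical above 0.15 rad and distance of cover_b from where it was at the start of the episode below 0.0025 m) or (angle between cover_c's own z axis and vertical above 0.15 rad and distance of cover_c from where it was at the start of the episode below 0.0025 m) or (angle between cover_d's own z axis and vertical above 0.15 rad and distance of cover_d from where it was at the start of the episode below 0.0025 m))), for 0.1 s.
2. the loose cover is pressed home (more than 3 mm down) and level (((distance of cover_a from where it was at the start of the episode above 0.003 m and angle between cover_a's own z axis and vertical below 0.06 rad) or (distance of cover_b from where it was at the start of the episode above 0.003 m and angle between cover_b's own z axis and vertical below 0.06 rad) or (distance of cover_c from where it was at the start of the episode above 0.003 m and angle between cover_c's own z axis and vertical below 0.06 rad) or (distance of cover_d from where it was at the start of the episode above 0.003 m and angle between cover_d's own z axis and vertical below 0.06 rad))), for 0.2 s.
At the end, for the whole second after the job is handed in: The loose cover is home (3 to 5.5 mm from where it started), the other three are within 1.2 mm of where they were, all four are level within 0.05 rad and at rest, and the bystanders stand within 20 mm of their places, upright (((distance of cover_a from where it was at the start of the episode between 0.003 and 0.0055 m and distance of each of cover_b, cover_c, cover_d from where it was at the start of the episode below 0.0012 m) or (distance of cover_b from where it was at the start of the episode between 0.003 and 0.0055 m and distance of each of cover_a, cover_c, cover_d from where it was at the start of the episode below 0.0012 m) or (distance of cover_c from where it was at the start of the episode between 0.003 and 0.0055 m and distance of each of cover_a, cover_b, cover_d from where it was at the start of the episode below 0.0012 m) or (distance of cover_d from where it was at the start of the episode between 0.003 and 0.0055 m and distance of each of cover_a, cover_b, cover_c from where it was at the start of the episode below 0.0012 m)) and angle between each of cover_a, cover_b, cover_c, cover_d's own z axis and vertical below 0.05 rad and linear speed of each of cover_a, cover_b, cover_c, cover_d below 0.01 m/s and distance of each of screw, vial, amber_bottle, clear_bottle, wash, small_beaker from where it was at the start of the episode below 0.02 m and angle between each of vial, amber_bottle, clear_bottle, wash, small_beaker's own z axis and vertical below 0.15 rad); the robot touches nothing.
It fails at once if a cover that is home is pressed with more than 15 N ((contact force between the fingers and cover_a above 15 N and distance of cover_a from where it was at the start of the episode between 0.0012 and 0.0023 m and angle between cover_a's own z axis and vertical below 0.03 rad) or (contact force between the fingers and cover_b above 15 N and distance of cover_b from where it was at the start of the episode between 0.0012 and 0.0023 m and angle between cover_b's own z axis and vertical below 0.03 rad) or (contact force between the fingers and cover_c above 15 N and distance of cover_c from where it was at the start of the episode between 0.0012 and 0.0023 m and angle between cover_c's own z axis and vertical below 0.03 rad) or (contact force between the fingers and cover_d above 15 N and distance of cover_d from where it was at the start of the episode between 0.0012 and 0.0023 m and angle between cover_d's own z axis and vertical below 0.03 rad)).
It fails at once if any cover is pressed with more than 60 N (contact force between the fingers and cover_a above 60 N or contact force between the fingers and cover_b above 60 N or contact force between the fingers and cover_c above 60 N or contact force between the fingers and cover_d above 60 N).
It fails at once if a bystander is carried, pushed more than 20 mm or knocked over (distance of any of screw, vial, amber_bottle, clear_bottle, wash, small_beaker from where it was at the start of the episode above 0.02 m or angle between any of vial, amber_bottle, clear_bottle, wash, small_beaker's own z axis and vertical above 0.5 rad).
It also fails if it takes over 54 s, if anything falls off the work surface, if the arm or the gripper's body presses on something with over 40 N, if the wrist force passes 120 N, or if a joint passes its speed limit or range.

## Robot

A 6-joint arm with a two-finger parallel gripper is mounted at the origin on a cart in front of the work surface, level with it; the furniture and walls round the work are solid. World frame = base frame: x ahead of the robot, y to its left, z up, the work surface at z = 0. Lengths are in m, angles in rad, forces in N, time in s.
With the tool pointing down it reaches from about 0.35 to 0.975 m from the base axis. Payload 4.9 kg.
Tool frame: the origin (TCP) lies at the very end of the fingers, on their centre line; the grasp point (between the pads) lies 19 mm behind it; z points along the fingers, y is the line along which they close (so a half turn about z gives the same grasp; the last joint's range is limited). The gripper opens to 85 mm and grips with 20 to 120 N. Pads are 22 mm wide; open, the fingers measure 114 mm over their backs; the gripper's body (76 mm by 85 mm) begins 54 mm behind the grasp point. The pads swing forward as they close: fully open they stand 13 mm farther back than shut.
Start: joints at [1.13, 0.053, 1.613, -0, 1.476, -0.119], TCP at [0.198, 0.593, 0.231] pointing down, gripper open.
Joint ranges: [-3.01, 3.01], [-1.01, 2.22], [0.06, 2.58], [-1.02, 4.17], [0.09, 2.62], [-3.14, 3.14]. Speed limits (rad/s): [2.57, 2.57, 3.14, 3.14, 3.14, 3.14].

## Interface

Orientations are given as a rotation vector (axis times angle).
In Python, from cell import get_obs, grab_frame, finish_job gives the robot as it stands.
- The arm moves only by the tool drive_tool, never from a script. Its argument "plan" is a list of rows, each an object of numbers: "grip": the closure, from -1 (fully open) to 1 (shut), so that 0 is half open; "x", "y", "z": the shift along the tool's x, y, z in mm; "wx", "wy", "wz": the turn, a rotation vector about the tool's x, y, z in rad. In form: [{"grip": .., "x": .., "y": .., "z": .., "wx": .., "wy": .., "wz": ..}, ...]. A call has 1 to 8 rows; each row shifts and turns the commanded pose from where the row before left it, along the tool's axes as they then stand; what a row does not reach is not made up. A row lasts 1/12 s, in which the tool goes at most 41.7 mm and 7.16 degrees, less where a joint would pass 70% of its speed; a pose out of reach is approached as far as the arm can. A call with a gripper value outside its range is refused whole. The fingers move at their own pace and stop on an object; "grip_force" is the grip in N (left out, the last holds). Time passes only in rows, so rows that do not move let the fingers close. It gives the time, the measured TCP pose, the force, the opening and the grip force at its end, in the units of the state.
- get_obs(): the state, without advancing time (a new reading comes with each control period).
- grab_frame(name): name is "side" or "top" or "wrist"; returns a dict with "image" (420x560x3 uint8, blue, green, red), "fx", "fy", "cx", "cy" (pixels), "rvec" (rotation vector, rad) and "tvec" (3), from world to camera coordinates, as OpenCV has them; the wrist camera has in their place "mount" (4x4, takes a point from camera to tool coordinates, whose origin is the TCP and whose axes are the flange's). Camera axes: x right, y down, z forward; pixel columns grow to the right and rows downward; lengths in m; the calibration is good to about 2 mm. A picture is of the moment at which its call begins: read the wrist's pose just before it. There is no depth.
- finish_job(): hands the job in; it is judged then, once.
The state is a dict: "t": time; "joint_pos": joint angles; "dq": joint speeds; "joint_efforts": joint torques, N m; "ee_pos": TCP position; "tcp_rot": TCP orientation; "ft_force": force on the tool from outside, world axes, zero at the start; "moment": the same for the moment, N m; "finger_gap": finger opening in m; "gripper_force": force on a finger pad.
Only numpy, scipy, OpenCV 4.12 (cv2) and the standard library are available. Lean on these libraries where they do the work, as an engineer would, in place of code of your own. Each camera call takes 0.05 s, during which the arm holds its last target. There are 200 camera calls.

## Working session

There is one attempt and no reset: what is moved stays moved. The work goes in short steps, Python scripts to look and compute and a tool call to move; the robot and the scene stay as the last step left them, time stands still between calls to the robot, and variables do not carry over. Pictures are saved under pics/ and viewed, at most 10 in all, crops included, and the job is handed in when it is done.

Besides the shell and the picture viewer there is one more tool, called after "Emit:" by a JSON object that holds its "fn" and its "kwargs", one argument or row to a line. drive_tool: Moves the arm, as the interface text tells. Its arguments: {"type":"object","properties":{"plan":{"type":"array","items":{"type":"object","properties":{"grip":{"type":"number"},"x":{"type":"number"},"y":{"type":"number"},"z":{"type":"number"},"wx":{"type":"number"},"wy":{"type":"number"},"wz":{"type":"number"}}}},"grip_force":{"type":"number"}},"required":["plan"]}

```bash
mkdir -p pics; python3 - <<'E'
from cell import *
import cv2,pickle
o=get_obs();print(o)
for n in("side","top"):
    f=grab_frame(n);cv2.imwrite(f"pics/{n}0.png",f["image"]);pickle.dump(f,open(f"{n}0.pkl","wb"))
    print(n,{k:v for k,v in f.items() if k!="image"})
E
```

```text
{'t': 0.0, 'joint_pos': array([ 1.12999663e+00,  5.33611184e-02,  1.61426808e+00, -2.57892315e-05,
        1.47598303e+00, -1.19023393e-01]), 'dq': array([-4.22505114e-05, -2.16709044e-04,  2.49350691e-03,  5.76257524e-04,
       -3.02783587e-04, -6.59116881e-04]), 'joint_efforts': array([-2.37558939e-03, -3.93682694e+01, -3.70167017e+01, -1.97383479e-04,
        7.19238102e-03, -8.60017870e-07]), 'ee_pos': array([0.19741667, 0.59236134, 0.23007585]), 'tcp_rot': array([-5.03177793e-01, -3.10049299e+00,  3.05949330e-03]), 'ft_force': array([-0.31721443, -0.44281404,  0.21551393]), 'moment': array([-0.03451069,  0.09854315,  0.038149  ]), 'gripper_force': 0.0, 'finger_gap': 0.08538490115181997}
side {'fx': 386.86823709555864, 'fy': 386.86823709555864, 'cx': 279.55612700108617, 'cy': 214.73770496189584, 'rvec': array([ 0.11276401, -2.78197966,  1.42419325]), 'tvec': array([ 5.37886868e-01, -2.69724791e-04,  1.52030642e+00])}
top {'fx': 459.97248259142276, 'fy': 459.97248259142276, 'cx': 285.02393309124767, 'cy': 191.77866447771092, 'rvec': array([ 2.14448426, -2.17406157,  0.14824574]), 'tvec': array([0.12330854, 0.52898977, 1.43771274])}
```

View pics/side0.png

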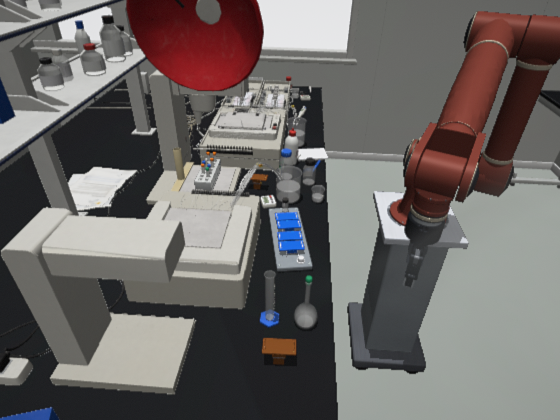

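View pics/top0.png

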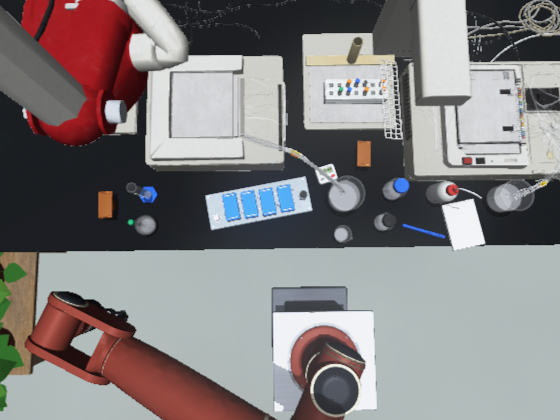

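Top view: the four blue covers are at (232,207), (250,204), (268,202) and (286,198). The screw is at (217,217) and the vial at (304,195). Look-alikes to avoid are the brown blocks at (106,205) and (364,153), the blue hexagonal foot at (148,195) and the blue cap at (400,186). The covers on the light-grey carrier match the description, so next I'll triangulate them and check with a close crop.

```bash
cat > h.py <<'E'
import cv2,numpy as np,pickle
def P(f):
    R=cv2.Rodrigues(f["rvec"])[0];K=np.array([[f["fx"],0,f["cx"]],[0,f["fy"],f["cy"]],[0,0,1]])
    return R,K,np.c_[R,f["tvec"]]
def proj(f,X):
    R,K,M=P(f);q=K@(R@np.asarray(X).T+f["tvec"][:,None]);return (q[:2]/q[2]).T
def onplane(f,p,z):
    R,K,M=P(f);d=R.T@np.linalg.solve(K,[p[0],p[1],1]);c=-R.T@f["tvec"];return c+d*(z-c[2])/d[2]
def blobs(img,box):
    x0,y0,x1,y1=box;hsv=cv2.cvtColor(img[y0:y1,x0:x1],cv2.COLOR_BGR2HSV)
    m=cv2.inRange(hsv,(98,130,110),(118,255,255))
    n,l,s,c=cv2.connectedComponentsWithStats(m,connectivity=4)
    return [(c[i]+[x0,y0],s[i,4],cv2.minAreaRect(np.argwhere(l==i)[:,::-1].astype(np.float32))) for i in range(1,n) if s[i,4]>30]
E
python3 - <<'E'
from h import *
t=pickle.load(open("top0.pkl","rb"));s=pickle.load(open("side0.pkl","rb"))
bt=blobs(t["image"],(200,170,320,235));bs=blobs(s["image"],(265,205,315,275))
for b in bt: print("top",b, onplane(t,b[0],.065))
for b in bs: print("side",b,onplane(s,b[0],.065))
a=cv2.resize(t["image"][165:240,195:325],None,fx=5,fy=5,interpolation=2)
b=cv2.resize(s["image"][190:275,250:330],None,fx=4,fy=4,interpolation=2)
cv2.imwrite("pics/crop.png",np.vstack([a[:375], np.pad(b[60:285],((0,0),(0,650-320),(0,0)))])[:600])
E
```

```text
top (array([285.21359223, 198.25242718]), np.int32(309), ((85.1912841796875, 28.083892822265625), (25.83608627319336, 13.323541641235352), 79.99201965332031)) [0.50617217 0.11606076 0.065     ]
top (array([267.17799353, 201.61488673]), np.int32(309), ((67.22830200195312, 31.550945281982422), (25.984683990478516, 13.26877498626709), 79.3803482055664)) [0.49636364 0.17247358 0.065     ]
top (array([249.12751678, 203.87919463]), np.int32(298), ((49.13461685180664, 34.17307662963867), (25.10286521911621, 13.532013893127441), 78.69007110595703)) [0.4900187  0.22877645 0.065     ]
top (array([230.96551724, 206.66144201]), np.int32(319), ((30.93288803100586, 36.45301818847656), (26.125728607177734, 13.72904109954834), 79.99201965332031)) [0.48207097 0.28531808 0.065     ]
side (array([287.07647059, 220.26176471]), np.int32(340), ((22.45901870727539, 15.049179077148438), (16.29643440246582, 24.263578414916992), 84.80557250976562)) [0.50174726 0.17399695 0.065     ]
side (array([289.98222222, 240.46888889]), np.int32(450), ((25.465343475341797, 35.153465270996094), (20.099750518798828, 25.373449325561523), 84.2894058227539)) [0.48608696 0.28445432 0.065     ]
```

View pics/crop.png

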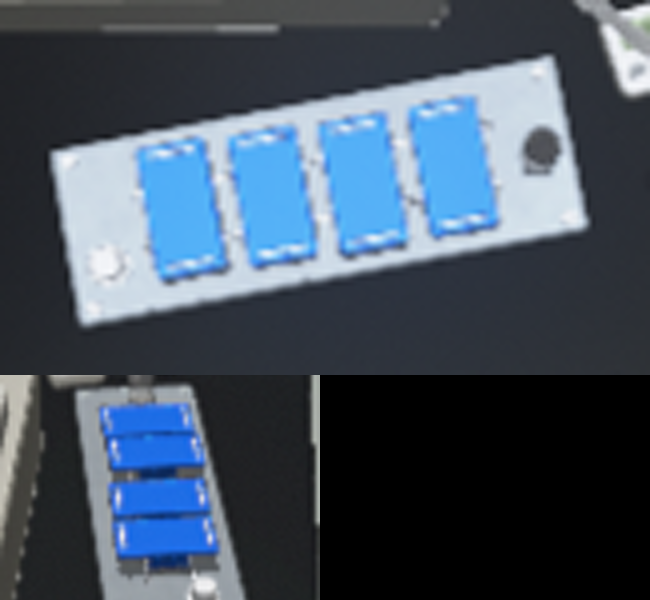

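The crop shows the four covers on the light-grey carrier, with the screw at the left end and the vial at the right, so the choice is right. I'll move above the row with the fingers closing.

Emit:
{"fn": "drive_tool", "kwargs": {
  "plan": [
    {"grip":1,"x":-25,"y":-17},
    {"grip":1,"x":-25,"y":-17},
    {"grip":1,"x":-25,"y":-17},
    {"grip":1,"x":-25,"y":-17},
    {"grip":1,"x":-25,"y":-17},
    {"grip":1,"x":-25,"y":-17},
    {"grip":1,"x":-25,"y":-17},
    {"grip":1,"x":-25,"y":-17}
  ]
}}

```text
schema error: expected keys grip, x, y, z, wx, wy, wz
```

Emit:
{"fn": "drive_tool", "kwargs": {
  "plan": [
    {"grip":1,"x":-25,"y":-17},
    {"grip":1,"x":-25,"y":-17},
    {"grip":1,"x":-25,"y":-17},
    {"grip":1,"x":-25,"y":-17},
    {"grip":1,"wz":-0.115},
    {"grip":1,"wz":-0.115},
    {"grip":1,"wz":-0.115},
    {"grip":1,"wz":-0.115}
  ]
}}

```text
schema error: expected keys grip, x, y, z, wx, wy, wz
```

```bash
python3 - <<'E'
from cell import *
import cv2,pickle
o=get_obs();f=grab_frame("wrist");f["obs"]=o
print(o["ee_pos"],o["tcp_rot"],o["ft_force"],o["finger_gap"],o["t"]);print(f["mount"],f["fx"])
cv2.imwrite("pics/w0.png",f["image"]);pickle.dump(f,open("w0.pkl","wb"))
E
```

```text
[0.19744936 0.59239362 0.23014624] [-5.03299646e-01 -3.10049197e+00  2.90151345e-03] [-0.37932724 -0.14122651  0.01095852] 0.08493173573486411 0.1
[[ 1.71564634e-03 -9.63887558e-01 -2.66304021e-01  6.67220646e-02]
 [ 9.99998397e-01  1.79033553e-03 -3.76958137e-05 -8.32125564e-04]
 [ 5.13108076e-04 -2.66303529e-01  9.63889084e-01 -1.42621940e-01]
 [ 0.00000000e+00  0.00000000e+00  0.00000000e+00  1.00000000e+00]] 313.415159289402
```

View pics/w0.png

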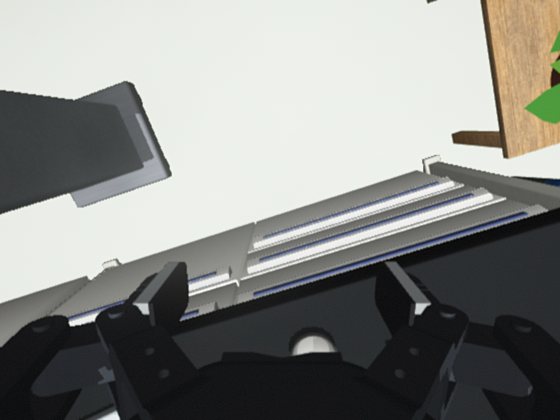

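The moves were refused because every row needs all seven keys, so the arm hasn't moved. This wrist view only shows the bench edge and the open fingers.

Emit:
{"fn": "drive_tool", "kwargs": {
  "plan": [
    {"grip":1,"x":-25,"y":-17,"z":0,"wx":0,"wy":0,"wz":0},
    {"grip":1,"x":-25,"y":-17,"z":0,"wx":0,"wy":0,"wz":0},
    {"grip":1,"x":-25,"y":-17,"z":0,"wx":0,"wy":0,"wz":0},
    {"grip":1,"x":-25,"y":-17,"z":0,"wx":0,"wy":0,"wz":0},
    {"grip":1,"x":-25,"y":-17,"z":0,"wx":0,"wy":0,"wz":0},
    {"grip":1,"x":-25,"y":-17,"z":0,"wx":0,"wy":0,"wz":0},
    {"grip":1,"x":-25,"y":-17,"z":0,"wx":0,"wy":0,"wz":0},
    {"grip":1,"x":-25,"y":-17,"z":0,"wx":0,"wy":0,"wz":0}
  ]
}}

```text
t: 0.82
ee_pos: [0.3448, 0.3992, 0.231]
tcp_rot: [-0.503, -3.101, 0.001]
ft_force: [-0.2, -0.7, 0.7]
finger_gap: -0.0
gripper_force: 0.0
```

Emit:
{"fn": "drive_tool", "kwargs": {
  "plan": [
    {"grip":1,"x":-25,"y":-17,"z":0,"wx":0,"wy":0,"wz":0},
    {"grip":1,"x":-25,"y":-17,"z":0,"wx":0,"wy":0,"wz":0},
    {"grip":1,"x":-25,"y":-17,"z":0,"wx":0,"wy":0,"wz":0},
    {"grip":1,"x":-25,"y":-17,"z":0,"wx":0,"wy":0,"wz":0},
    {"grip":1,"x":0,"y":0,"z":0,"wx":0,"wy":0,"wz":-0.115},
    {"grip":1,"x":0,"y":0,"z":0,"wx":0,"wy":0,"wz":-0.115},
    {"grip":1,"x":0,"y":0,"z":0,"wx":0,"wy":0,"wz":-0.115},
    {"grip":1,"x":0,"y":0,"z":0,"wx":0,"wy":0,"wz":-0.115}
  ]
}}

```text
t: 1.48
ee_pos: [0.4177, 0.304, 0.2309]
tcp_rot: [0.225, -3.133, 0.0]
ft_force: [0.6, -0.2, -0.2]
finger_gap: 0.0001
gripper_force: 0.0
```

```bash
python3 - <<'E'
from cell import *
import cv2,pickle
o=get_obs();f=grab_frame("wrist");f["obs"]=o
print(o["ee_pos"],o["tcp_rot"],o["ft_force"],o["finger_gap"],o["t"])
cv2.imwrite("pics/w1.png",f["image"]);pickle.dump(f,open("w1.pkl","wb"))
E
```

```text
[0.41774658 0.30403612 0.23090821] [ 2.24559300e-01 -3.13291362e+00  4.11726361e-04] [ 0.56689937 -0.17974436 -0.23126485] 9.079368779850329e-05 1.4833
```

View pics/w1.png

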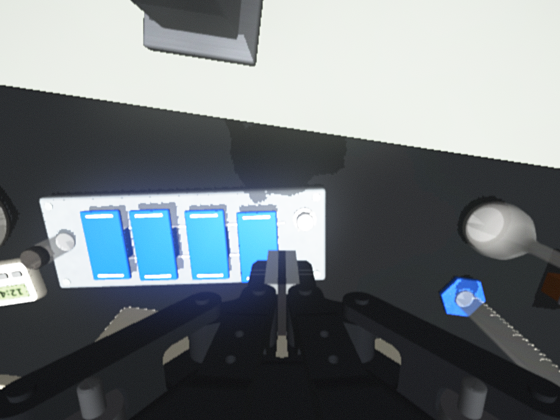

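The wrist view shows the four covers at (106,245), (155,244), (208,244) and (258,246), with the screw at (304,218) and the vial at (62,242). A second view shifted along the row will give stereo heights.

Emit:
{"fn": "drive_tool", "kwargs": {
  "plan": [
    {"grip":1,"x":0,"y":-38,"z":0,"wx":0,"wy":0,"wz":0},
    {"grip":1,"x":0,"y":-38,"z":0,"wx":0,"wy":0,"wz":0},
    {"grip":1,"x":0,"y":-38,"z":0,"wx":0,"wy":0,"wz":0},
    {"grip":1,"x":0,"y":-38,"z":0,"wx":0,"wy":0,"wz":0},
    {"grip":1,"x":0,"y":-38,"z":0,"wx":0,"wy":0,"wz":0},
    {"grip":1,"x":0,"y":-38,"z":0,"wx":0,"wy":0,"wz":0},
    {"grip":1,"x":0,"y":0,"z":0,"wx":0,"wy":0,"wz":0},
    {"grip":1,"x":0,"y":0,"z":0,"wx":0,"wy":0,"wz":0}
  ]
}}

```text
t: 2.2
ee_pos: [0.4492, 0.0772, 0.2311]
tcp_rot: [0.208, -3.135, -0.001]
ft_force: [0.4, 0.4, -0.6]
finger_gap: -0.0001
gripper_force: 0.0
```

```bash
cat > m.py <<'E'
from h import *
from cell import *
o=get_obs();f=grab_frame("wrist");f["obs"]=o
print(o["ee_pos"],o["tcp_rot"],o["ft_force"],o["t"])
cv2.imwrite("pics/w2.png",f["image"]);pickle.dump(f,open("w2.pkl","wb"))
def wcam(f):
    T=np.eye(4);T[:3,:3]=cv2.Rodrigues(f["obs"]["tcp_rot"])[0];T[:3,3]=f["obs"]["ee_pos"]
    W=np.linalg.inv(T@f["mount"]);f["rvec"]=cv2.Rodrigues(W[:3,:3])[0].ravel();f["tvec"]=W[:3,3];return f
a=wcam(pickle.load(open("w1.pkl","rb")));b=wcam(f)
def quads(f,box):
    x0,y0,x1,y1=box;m=cv2.inRange(cv2.cvtColor(f["image"][y0:y1,x0:x1],cv2.COLOR_BGR2HSV),(98,150,190),(125,255,255))
    m=cv2.morphologyEx(m,cv2.MORPH_CLOSE,np.ones((9,9)))if 0 else m
    r=[]
    for c in cv2.findContours(m,cv2.RETR_EXTERNAL,cv2.CHAIN_APPROX_NONE)[0]:
        if cv2.contourArea(c)<500: continue
        h=cv2.convexHull(c);M=cv2.moments(h);r.append((np.array([M["m10"]/M["m00"]+x0,M["m01"]/M["m00"]+y0]),cv2.contourArea(h)))
    return sorted(r,key=lambda q:q[0][0])
qa=quads(a,(60,190,300,300));qb=quads(b,(280,180,520,300))
for q in qa+qb: print(q)
for (p,_),(q,_) in zip(qa,qb):
    X=cv2.triangulatePoints(P(a)[1]@P(a)[2],P(b)[1]@P(b)[2],p,q).ravel();X=X[:3]/X[3]
    print(X.round(4),(proj(a,X[None])-p).round(1),(proj(b,X[None])-q).round(1), proj(pickle.load(open("top0.pkl","rb")),X[None]).round(1))
E
python3 m.py
```

```text
[0.44922048 0.07720455 0.23114984] [ 2.0753801e-01 -3.1345534e+00 -5.6020394e-04] [ 0.39353617  0.44507926 -0.57381827] 2.2
(array([106.07076279, 243.77027455]), 2628.5)
(array([153.98096118, 243.81065927]), 2705.0)
(array([207.29854961, 243.315043  ]), 2597.0)
(array([359.18609753, 243.73461201]), 2659.0)
(array([409.19787669, 243.05935022]), 2606.0)
(array([463.06169209, 245.14090547]), 2720.5)
[0.4751 0.1508 0.1073] [[ 0.  -0.4]] [[0.  0.4]] [[274. 207.]]
[0.4678 0.1945 0.1094] [[ 0.  -0.5]] [[0.  0.5]] [[259.5 209.6]]
[0.4616 0.2421 0.1102] [[-0.   1.1]] [[ 0. -1.]] [[243.7 211.8]]
```

View pics/w2.png

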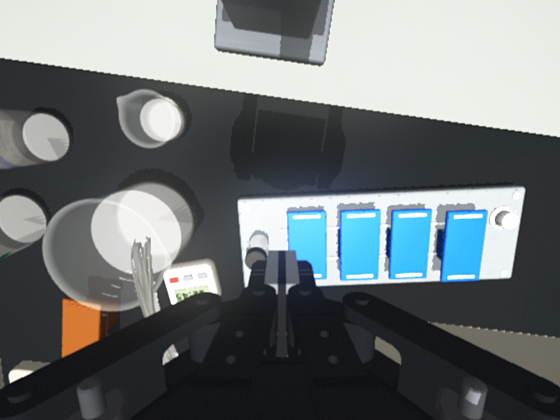

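This second view shows covers at (307,245), (360,244), (410,243) and (464,245), and my code had paired them wrongly. I'll fix the pairing and lower the brightness threshold for the nearest cover.

```bash
sed -e 's/^o=get_obs.*$//; s/^print(o\[.*$//; s/^cv2.imwrite.*$/f=pickle.load(open("w2.pkl","rb"))/' -e 's/,150,190)/,150,130)/' m.py > m2.py
python3 - <<'E'
exec(open("m2.py").read().split("qa=quads")[0])
for f,pts in((a,[(258,230)]),(b,[(307,230)])):
    for p in pts: print(cv2.cvtColor(f["image"],cv2.COLOR_BGR2HSV)[p[1],p[0]])
qa=quads(a,(60,190,300,300));qb=quads(b,(280,180,520,300))
print(qa,qb)
if len(qa)==3: qa=qa[1:];qb=qb[:2]
ax=np.array([-.1415,.99])
for (p,_),(q,_) in zip(qa,qb):
    X=cv2.triangulatePoints(P(a)[1]@P(a)[2],P(b)[1]@P(b)[2],p,q).ravel();X=X[:3]/X[3]
    print(X.round(4),(proj(a,X[None])-p).round(1),(proj(b,X[None])-q).round(1), proj(pickle.load(open("top0.pkl","rb")),X[None]).round(1))
E
```

```text
[ 96 143 255]
[ 96 149 255]
[(array([107.57254833, 243.64173739]), 2828.0), (array([155.12283767, 243.67295707]), 2861.5), (array([207.54311601, 243.24342647]), 2630.5)] [(array([358.84894967, 243.73787963]), 2705.5), (array([408.98899431, 242.99525617]), 2635.0), (array([462.5209666 , 245.09215826]), 2814.0)]
[0.4973 0.1706 0.0424] [[ 0.  -0.2]] [[0.  0.2]] [[268.  202.1]]
[0.49   0.2283 0.0384] [[ 0.  -0.1]] [[0.  0.1]] [[249.9 204.7]]
```

```bash
python3 - <<'E'
src=open("m2.py").read().split("qa=quads")[0].replace("(98,150,130)","(92,120,185)")
exec(src)
qa=quads(a,(60,190,300,300));qb=quads(b,(280,180,520,300))
print(len(qa),len(qb),[q[1] for q in qa+qb])
def tri(p,q):
    X=cv2.triangulatePoints(P(a)[1]@P(a)[2],P(b)[1]@P(b)[2],np.float64(p),np.float64(q)).ravel();return X[:3]/X[3]
for (p,_),(q,_) in zip(qa,qb): X=tri(p,q);print(p,q,X.round(4))
# carrier corners: 4 outer corners via grey-bright mask hull
for f,box in((a,(35,180,335,290)),(b,(232,180,532,290))):
    x0,y0,x1,y1=box;h=cv2.cvtColor(f["image"][y0:y1,x0:x1],cv2.COLOR_BGR2HSV)
    m=cv2.inRange(h,(0,0,150),(180,60,255));c=max(cv2.findContours(m,0,2)[0],key=cv2.contourArea)
    print((cv2.approxPolyDP(cv2.convexHull(c),4,True).reshape(-1,2)+[x0,y0]).tolist())
E
```

```text
4 4 [2678.5, 2766.5, 2645.0, 2209.5, 2192.5, 2670.0, 2633.5, 2743.5]
[105.89882397 244.0028623 ] [308.45982516 240.2922843 ] [0.5042 0.1145 0.0402]
[153.83444786 243.68570396] [359.2423221  243.78589263] [0.4964 0.1702 0.0451]
[207.28802773 243.50919975] [409.22789697 243.09955066] [0.49   0.2282 0.0393]
[255.759825   240.58203213] [463.1570986  245.06457688] [0.4783 0.2829 0.0481]
[[324, 278], [61, 287], [39, 201], [322, 188]]
[[524, 188], [509, 277], [245, 286], [239, 199]]
```

Covers' tops measure roughly 0.040 to 0.048 m. I'll start with cover 2 (second from the vial), pressing at its near end.

Emit:
{"fn": "drive_tool", "kwargs": {
  "plan": [
    {"grip":1,"x":-10,"y":29,"z":0,"wx":0,"wy":0,"wz":0},
    {"grip":1,"x":-10,"y":29,"z":0,"wx":0,"wy":0,"wz":0},
    {"grip":1,"x":-10,"y":29,"z":0,"wx":0,"wy":0,"wz":0},
    {"grip":1,"x":0,"y":0,"z":38,"wx":0,"wy":0,"wz":0},
    {"grip":1,"x":0,"y":0,"z":38,"wx":0,"wy":0,"wz":0},
    {"grip":1,"x":0,"y":0,"z":38,"wx":0,"wy":0,"wz":0},
    {"grip":1,"x":0,"y":0,"z":38,"wx":0,"wy":0,"wz":0},
    {"grip":1,"x":0,"y":0,"z":0,"wx":0,"wy":0,"wz":0}
  ]
}}

```text
t: 2.92
ee_pos: [0.4597, 0.1696, 0.0707]
tcp_rot: [0.219, -3.118, 0.003]
ft_force: [-2.2, -0.1, -1.8]
finger_gap: -0.0
gripper_force: 0.0
```

```bash
python3 - <<'E'
from cell import *
import cv2,numpy as np
o=get_obs();print(o["ee_pos"],o["tcp_rot"],o["ft_force"])
w=grab_frame("wrist")["image"];s=grab_frame("side")["image"]
s=cv2.resize(s[185:275,245:335],(360,360),interpolation=2)
cv2.imwrite("pics/n.png",np.hstack([w[:, 60:500],np.pad(s,((0,60),(0,0),(0,0)))]))
E
```

```text
[0.45971457 0.1695767  0.07067678] [ 2.19303973e-01 -3.11768058e+00  2.78366652e-03] [-2.16732564 -0.08846425 -1.77187752]
```

View pics/n.png

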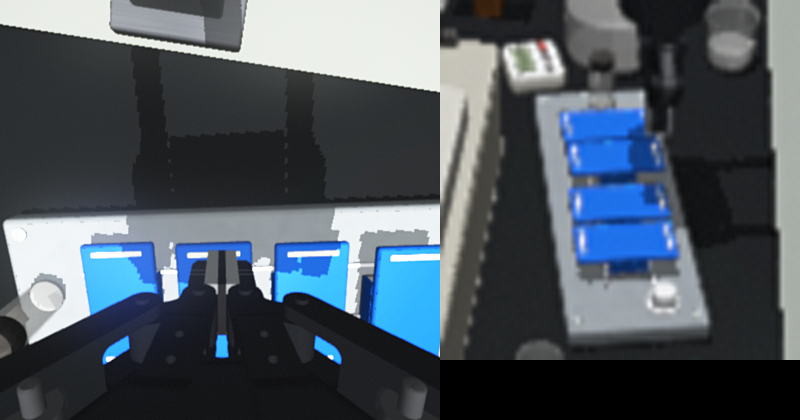

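The closed fingertips are over the near end of the second cover from the vial, at about (225,250) against the cover's end edge at row 243. I'll let the arm settle and then lower it in small steps.

Emit:
{"fn": "drive_tool", "kwargs": {
  "plan": [
    {"grip":1,"x":0,"y":0,"z":0,"wx":0,"wy":0,"wz":0},
    {"grip":1,"x":0,"y":0,"z":0,"wx":0,"wy":0,"wz":0},
    {"grip":1,"x":0,"y":0,"z":0,"wx":0,"wy":0,"wz":0},
    {"grip":1,"x":0,"y":0,"z":0,"wx":0,"wy":0,"wz":0}
  ]
}}

```text
t: 3.35
ee_pos: [0.4684, 0.1693, 0.0816]
tcp_rot: [-0.216, 3.13, 0.001]
ft_force: [-0.3, 0.5, 0.2]
finger_gap: 0.0002
gripper_force: 0.0
```

Emit:
{"fn": "drive_tool", "kwargs": {
  "plan": [
    {"grip":1,"x":0,"y":0,"z":4,"wx":0,"wy":0,"wz":0},
    {"grip":1,"x":0,"y":0,"z":4,"wx":0,"wy":0,"wz":0},
    {"grip":1,"x":0,"y":0,"z":4,"wx":0,"wy":0,"wz":0},
    {"grip":1,"x":0,"y":0,"z":3,"wx":0,"wy":0,"wz":0},
    {"grip":1,"x":0,"y":0,"z":2,"wx":0,"wy":0,"wz":0},
    {"grip":1,"x":0,"y":0,"z":1,"wx":0,"wy":0,"wz":0},
    {"grip":1,"x":0,"y":0,"z":0,"wx":0,"wy":0,"wz":0},
    {"grip":1,"x":0,"y":0,"z":0,"wx":0,"wy":0,"wz":0}
  ]
}}

```text
t: 4.02
ee_pos: [0.4669, 0.169, 0.0612]
tcp_rot: [0.217, -3.134, 0.0]
ft_force: [0.6, 0.5, -0.0]
finger_gap: 0.0003
gripper_force: 0.0
```

Emit:
{"fn": "drive_tool", "kwargs": {
  "plan": [
    {"grip":1,"x":0,"y":0,"z":2,"wx":0,"wy":0,"wz":0},
    {"grip":1,"x":0,"y":0,"z":2,"wx":0,"wy":0,"wz":0},
    {"grip":1,"x":0,"y":0,"z":2,"wx":0,"wy":0,"wz":0},
    {"grip":1,"x":0,"y":0,"z":1,"wx":0,"wy":0,"wz":0},
    {"grip":1,"x":0,"y":0,"z":0,"wx":0,"wy":0,"wz":0},
    {"grip":1,"x":0,"y":0,"z":0,"wx":0,"wy":0,"wz":0}
  ]
}}

```text
t: 4.52
ee_pos: [0.4668, 0.1689, 0.0542]
tcp_rot: [0.217, -3.134, 0.0]
ft_force: [-0.8, 0.4, -0.1]
finger_gap: 0.0
gripper_force: 0.0
```

Emit:
{"fn": "drive_tool", "kwargs": {
  "plan": [
    {"grip":1,"x":0,"y":0,"z":0.5,"wx":0,"wy":0,"wz":0},
    {"grip":1,"x":0,"y":0,"z":0.5,"wx":0,"wy":0,"wz":0},
    {"grip":1,"x":0,"y":0,"z":0,"wx":0,"wy":0,"wz":0},
    {"grip":1,"x":0,"y":0,"z":0,"wx":0,"wy":0,"wz":0}
  ]
}}

```text
t: 4.85
ee_pos: [0.4669, 0.169, 0.0533]
tcp_rot: [-0.217, 3.134, -0.0]
ft_force: [0.6, 0.6, -0.1]
finger_gap: -0.0001
gripper_force: 0.0
```

Emit:
{"fn": "drive_tool", "kwargs": {
  "plan": [
    {"grip":1,"x":0,"y":0,"z":1,"wx":0,"wy":0,"wz":0},
    {"grip":1,"x":0,"y":0,"z":0.5,"wx":0,"wy":0,"wz":0},
    {"grip":1,"x":0,"y":0,"z":0,"wx":0,"wy":0,"wz":0},
    {"grip":1,"x":0,"y":0,"z":0,"wx":0,"wy":0,"wz":0}
  ]
}}

```text
t: 5.18
ee_pos: [0.4668, 0.169, 0.0517]
tcp_rot: [0.217, -3.134, -0.0]
ft_force: [-0.3, 0.7, 0.2]
finger_gap: 0.0001
gripper_force: 0.0
```

Emit:
{"fn": "drive_tool", "kwargs": {
  "plan": [
    {"grip":1,"x":0,"y":0,"z":0.8,"wx":0,"wy":0,"wz":0},
    {"grip":1,"x":0,"y":0,"z":0.5,"wx":0,"wy":0,"wz":0},
    {"grip":1,"x":0,"y":0,"z":0,"wx":0,"wy":0,"wz":0},
    {"grip":1,"x":0,"y":0,"z":0,"wx":0,"wy":0,"wz":0}
  ]
}}

```text
t: 5.52
ee_pos: [0.4668, 0.169, 0.0504]
tcp_rot: [0.217, -3.134, 0.0]
ft_force: [-0.8, -1.5, 0.3]
finger_gap: 0.0001
gripper_force: 0.0
```

Emit:
{"fn": "drive_tool", "kwargs": {
  "plan": [
    {"grip":1,"x":0,"y":0,"z":0.7,"wx":0,"wy":0,"wz":0},
    {"grip":1,"x":0,"y":0,"z":0.5,"wx":0,"wy":0,"wz":0},
    {"grip":1,"x":0,"y":0,"z":0,"wx":0,"wy":0,"wz":0},
    {"grip":1,"x":0,"y":0,"z":0,"wx":0,"wy":0,"wz":0}
  ]
}}

```text
t: 5.85
ee_pos: [0.4668, 0.1689, 0.0492]
tcp_rot: [0.217, -3.134, 0.0]
ft_force: [-0.1, 0.7, -0.3]
finger_gap: 0.0001
gripper_force: 0.0
```

Emit:
{"fn": "drive_tool", "kwargs": {
  "plan": [
    {"grip":1,"x":0,"y":0,"z":0.7,"wx":0,"wy":0,"wz":0},
    {"grip":1,"x":0,"y":0,"z":0.5,"wx":0,"wy":0,"wz":0},
    {"grip":1,"x":0,"y":0,"z":0,"wx":0,"wy":0,"wz":0},
    {"grip":1,"x":0,"y":0,"z":0,"wx":0,"wy":0,"wz":0}
  ]
}}

```text
t: 6.18
ee_pos: [0.4668, 0.169, 0.048]
tcp_rot: [0.217, -3.134, 0.0]
ft_force: [-0.3, -0.6, 0.7]
finger_gap: 0.0001
gripper_force: 0.0
```

Emit:
{"fn": "drive_tool", "kwargs": {
  "plan": [
    {"grip":1,"x":0,"y":0,"z":0.7,"wx":0,"wy":0,"wz":0},
    {"grip":1,"x":0,"y":0,"z":0.5,"wx":0,"wy":0,"wz":0},
    {"grip":1,"x":0,"y":0,"z":0,"wx":0,"wy":0,"wz":0},
    {"grip":1,"x":0,"y":0,"z":0,"wx":0,"wy":0,"wz":0}
  ]
}}

```text
t: 6.52
ee_pos: [0.4669, 0.169, 0.0469]
tcp_rot: [0.217, -3.134, 0.0]
ft_force: [-0.4, 0.2, -0.1]
finger_gap: -0.0002
gripper_force: 0.1
```

Emit:
{"fn": "drive_tool", "kwargs": {
  "plan": [
    {"grip":1,"x":0,"y":0,"z":0.7,"wx":0,"wy":0,"wz":0},
    {"grip":1,"x":0,"y":0,"z":0.5,"wx":0,"wy":0,"wz":0},
    {"grip":1,"x":0,"y":0,"z":0,"wx":0,"wy":0,"wz":0},
    {"grip":1,"x":0,"y":0,"z":0,"wx":0,"wy":0,"wz":0}
  ]
}}

```text
t: 6.85
ee_pos: [0.4669, 0.169, 0.0457]
tcp_rot: [0.217, -3.134, 0.0]
ft_force: [-0.5, 0.5, 0.9]
finger_gap: 0.0001
gripper_force: 0.2
```

Emit:
{"fn": "drive_tool", "kwargs": {
  "plan": [
    {"grip":1,"x":0,"y":0,"z":0.7,"wx":0,"wy":0,"wz":0},
    {"grip":1,"x":0,"y":0,"z":0.5,"wx":0,"wy":0,"wz":0},
    {"grip":1,"x":0,"y":0,"z":0,"wx":0,"wy":0,"wz":0},
    {"grip":1,"x":0,"y":0,"z":0,"wx":0,"wy":0,"wz":0}
  ]
}}

```text
t: 7.18
ee_pos: [0.4669, 0.169, 0.0445]
tcp_rot: [-0.217, 3.134, 0.0]
ft_force: [-0.5, 0.5, 0.5]
finger_gap: -0.0
gripper_force: 0.3
```

Emit:
{"fn": "drive_tool", "kwargs": {
  "plan": [
    {"grip":1,"x":0,"y":0,"z":0.7,"wx":0,"wy":0,"wz":0},
    {"grip":1,"x":0,"y":0,"z":0.5,"wx":0,"wy":0,"wz":0},
    {"grip":1,"x":0,"y":0,"z":0,"wx":0,"wy":0,"wz":0},
    {"grip":1,"x":0,"y":0,"z":0,"wx":0,"wy":0,"wz":0}
  ]
}}

```text
t: 7.52
ee_pos: [0.4669, 0.169, 0.0433]
tcp_rot: [0.217, -3.134, 0.0]
ft_force: [-0.6, 0.2, 1.2]
finger_gap: 0.0002
gripper_force: 0.4
```

```bash
python3 - <<'E'
from cell import *
import cv2,numpy as np,pickle
F=[]
for i in range(4):
    s=grab_frame("wrist")["image"]; o=get_obs();F.append(o["ft_force"][2])
print(F,o["gripper_force"],o["ee_pos"])
cv2.imwrite("pics/n2.png",s)
E
```

```text
[np.float64(0.7371091163043866), np.float64(0.5118394160581051), np.float64(0.006979417515936781), np.float64(-0.24287831692922823)] 0.35884971788618714 [0.46688909 0.16894967 0.04333158]
```

View pics/n2.png

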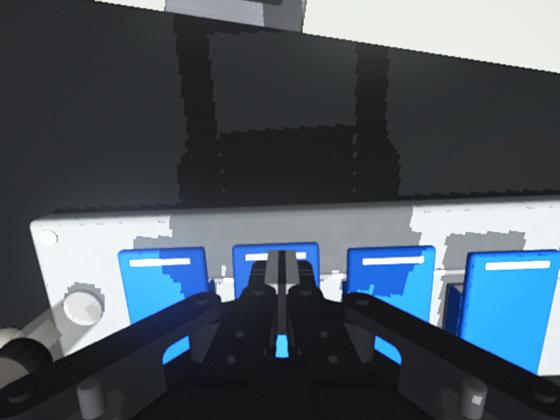

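The near edge of cover 2 is at row 243, between columns 233 and 318. The pad force has risen steadily since z = 0.047, so the cover may be tipping. I'll check against projected edges for a level and a tipped plate.

```bash
python3 - <<'E'
src=open("m2.py").read().split("qa=quads")[0]
exec(src)
from cell import get_obs,grab_frame
o=get_obs();f=grab_frame("wrist");f["obs"]=o;wcam(f);pickle.dump(f,open("w3.pkl","wb"))
ex=np.array([.99,.141,0]);ey=np.array([-.141,.99,0])
c=np.array([.4935,.2003,0])
for i,k in enumerate((-87,-29,29,87)):
    for z in(.035,.040,.045,.050):
        E=np.array([c+ey*(k+d)/1e3-ex*.042+[0,0,z] for d in(-22,0,22)])
        print(i+1,z,"now",proj(f,E).round(1).tolist(),"w2",proj(b,E).round(1).tolist()[1],"w1",proj(a,E).round(1).tolist()[1])
# measured near edge rows at centre columns
def edge(f,cols,r0,r1):
    h=cv2.cvtColor(f["image"],cv2.COLOR_BGR2HSV);out=[]
    for cc in cols:
        v=h[r0:r1,cc];k=np.where((v[:,0]>92)&(v[:,0]<125)&(v[:,1]>120))[0];out.append(int(k[0]+r0) if len(k) else None)
    return out
print("now",edge(f,[130,162,200,240,276,310,355,391,430,475,515],200,300))
print("w2",edge(b,[307,360,410,465],190,300),"w1",edge(a,[103,150,206,258],190,300))
E
```

```text
1 0.035 now [[123.7, 240.2], [166.6, 240.2], [209.6, 240.1]] w2 [308.2, 206.9] w1 [102.6, 205.9]
1 0.04 now [[118.8, 243.7], [163.1, 243.7], [207.3, 243.6]] w2 [308.6, 208.0] w1 [100.1, 207.0]
1 0.045 now [[113.6, 247.5], [159.3, 247.4], [205.0, 247.4]] w2 [309.0, 209.2] w1 [97.5, 208.1]
1 0.05 now [[108.0, 251.5], [155.2, 251.4], [202.4, 251.4]] w2 [309.4, 210.3] w1 [94.9, 209.3]
2 0.035 now [[236.9, 240.1], [279.9, 240.1], [322.9, 240.0]] w2 [360.3, 206.5] w1 [154.7, 206.0]
2 0.04 now [[235.5, 243.6], [279.8, 243.6], [324.2, 243.5]] w2 [361.4, 207.6] w1 [152.9, 207.2]
2 0.045 now [[234.0, 247.3], [279.8, 247.3], [325.5, 247.3]] w2 [362.5, 208.8] w1 [151.1, 208.3]
2 0.05 now [[232.5, 251.3], [279.7, 251.3], [327.0, 251.2]] w2 [363.7, 210.0] w1 [149.2, 209.5]
3 0.035 now [[350.3, 240.0], [393.3, 239.9], [436.3, 239.9]] w2 [412.4, 206.1] w1 [206.7, 206.2]
3 0.04 now [[352.4, 243.5], [396.8, 243.4], [441.1, 243.4]] w2 [414.2, 207.3] w1 [205.7, 207.3]
3 0.045 now [[354.6, 247.2], [400.4, 247.2], [446.2, 247.1]] w2 [416.1, 208.4] w1 [204.6, 208.5]
3 0.05 now [[357.1, 251.2], [404.3, 251.2], [451.7, 251.1]] w2 [418.0, 209.6] w1 [203.5, 209.7]
4 0.035 now [[463.7, 239.9], [506.8, 239.8], [549.9, 239.8]] w2 [464.5, 205.8] w1 [258.8, 206.4]
4 0.04 now [[469.4, 243.4], [513.8, 243.3], [558.2, 243.3]] w2 [467.1, 206.9] w1 [258.5, 207.5]
4 0.045 now [[475.4, 247.1], [521.2, 247.0], [567.1, 247.0]] w2 [469.7, 208.0] w1 [258.1, 208.7]
4 0.05 now [[481.8, 251.1], [529.1, 251.0], [576.5, 251.0]] w2 [472.4, 209.2] w1 [257.8, 209.8]
now [250, 248, 247, 245, 244, 242, 248, 247, 246, 252, 251]
w2 [211, 209, 209, 210] w1 [210, 209, 210, 211]
```

Relative to its neighbours, cover 2's near edge has dropped about 8 mm, which is roughly 0.2 rad, so it is the loose one. I'll tip it slightly more for certainty, then lift and move over the middle.

Emit:
{"fn": "drive_tool", "kwargs": {
  "plan": [
    {"grip":1,"x":0,"y":0,"z":0.5,"wx":0,"wy":0,"wz":0},
    {"grip":1,"x":0,"y":0,"z":0.5,"wx":0,"wy":0,"wz":0},
    {"grip":1,"x":0,"y":0,"z":0,"wx":0,"wy":0,"wz":0},
    {"grip":1,"x":0,"y":0,"z":0,"wx":0,"wy":0,"wz":0}
  ]
}}

```text
t: 8.1
ee_pos: [0.4669, 0.169, 0.0423]
tcp_rot: [-0.217, 3.134, 0.0]
ft_force: [0.2, 0.2, 0.7]
finger_gap: -0.0
gripper_force: 0.4
```

Emit:
{"fn": "drive_tool", "kwargs": {
  "plan": [
    {"grip":1,"x":0,"y":0,"z":-2,"wx":0,"wy":0,"wz":0},
    {"grip":1,"x":0,"y":0,"z":-4,"wx":0,"wy":0,"wz":0},
    {"grip":1,"x":0,"y":0,"z":-4,"wx":0,"wy":0,"wz":0},
    {"grip":1,"x":0,"y":0,"z":-4,"wx":0,"wy":0,"wz":0},
    {"grip":1,"x":0,"y":0,"z":-4,"wx":0,"wy":0,"wz":0},
    {"grip":1,"x":0,"y":0,"z":-2,"wx":0,"wy":0,"wz":0},
    {"grip":1,"x":0,"y":0,"z":0,"wx":0,"wy":0,"wz":0},
    {"grip":1,"x":0,"y":0,"z":0,"wx":0,"wy":0,"wz":0}
  ]
}}

```text
t: 8.77
ee_pos: [0.467, 0.169, 0.0625]
tcp_rot: [-0.217, 3.134, 0.0]
ft_force: [-0.2, 0.4, -0.1]
finger_gap: 0.0001
gripper_force: 0.0
```

Emit:
{"fn": "drive_tool", "kwargs": {
  "plan": [
    {"grip":1,"x":-6,"y":0,"z":0,"wx":0,"wy":0,"wz":0},
    {"grip":1,"x":-8,"y":-1,"z":0,"wx":0,"wy":0,"wz":0},
    {"grip":1,"x":-8,"y":-1,"z":0,"wx":0,"wy":0,"wz":0},
    {"grip":1,"x":-6,"y":0,"z":0,"wx":0,"wy":0,"wz":0},
    {"grip":1,"x":-4,"y":0,"z":0,"wx":0,"wy":0,"wz":0},
    {"grip":1,"x":0,"y":0,"z":0,"wx":0,"wy":0,"wz":0},
    {"grip":1,"x":0,"y":0,"z":0,"wx":0,"wy":0,"wz":0},
    {"grip":1,"x":0,"y":0,"z":0,"wx":0,"wy":0,"wz":0}
  ]
}}

```text
t: 9.43
ee_pos: [0.4986, 0.1714, 0.0621]
tcp_rot: [0.217, -3.134, 0.0]
ft_force: [-0.2, 0.6, -0.4]
finger_gap: -0.0003
gripper_force: 0.0
```

Emit:
{"fn": "drive_tool", "kwargs": {
  "plan": [
    {"grip":1,"x":0,"y":0,"z":3,"wx":0,"wy":0,"wz":0},
    {"grip":1,"x":0,"y":0,"z":3,"wx":0,"wy":0,"wz":0},
    {"grip":1,"x":0,"y":0,"z":3,"wx":0,"wy":0,"wz":0},
    {"grip":1,"x":0,"y":0,"z":2,"wx":0,"wy":0,"wz":0},
    {"grip":1,"x":0,"y":0,"z":1,"wx":0,"wy":0,"wz":0},
    {"grip":1,"x":0,"y":0,"z":0.5,"wx":0,"wy":0,"wz":0},
    {"grip":1,"x":0,"y":0,"z":0,"wx":0,"wy":0,"wz":0},
    {"grip":1,"x":0,"y":0,"z":0,"wx":0,"wy":0,"wz":0}
  ]
}}

```text
t: 10.1
ee_pos: [0.4989, 0.1714, 0.0499]
tcp_rot: [-0.217, 3.134, 0.0]
ft_force: [-0.1, 0.5, 0.8]
finger_gap: 0.0001
gripper_force: 0.0
```

Emit:
{"fn": "drive_tool", "kwargs": {
  "plan": [
    {"grip":1,"x":0,"y":0,"z":0.6,"wx":0,"wy":0,"wz":0},
    {"grip":1,"x":0,"y":0,"z":0.6,"wx":0,"wy":0,"wz":0},
    {"grip":1,"x":0,"y":0,"z":0.6,"wx":0,"wy":0,"wz":0},
    {"grip":1,"x":0,"y":0,"z":0,"wx":0,"wy":0,"wz":0},
    {"grip":1,"x":0,"y":0,"z":0,"wx":0,"wy":0,"wz":0}
  ]
}}

```text
t: 10.52
ee_pos: [0.4989, 0.1714, 0.048]
tcp_rot: [0.217, -3.134, 0.0]
ft_force: [-0.4, 0.7, -1.0]
finger_gap: 0.0001
gripper_force: 0.0
```

Emit:
{"fn": "drive_tool", "kwargs": {
  "plan": [
    {"grip":1,"x":0,"y":0,"z":0.4,"wx":0,"wy":0,"wz":0},
    {"grip":1,"x":0,"y":0,"z":0.4,"wx":0,"wy":0,"wz":0},
    {"grip":1,"x":0,"y":0,"z":0.4,"wx":0,"wy":0,"wz":0},
    {"grip":1,"x":0,"y":0,"z":0,"wx":0,"wy":0,"wz":0},
    {"grip":1,"x":0,"y":0,"z":0,"wx":0,"wy":0,"wz":0}
  ]
}}

```text
t: 10.93
ee_pos: [0.4989, 0.1714, 0.0479]
tcp_rot: [0.217, -3.134, 0.0]
ft_force: [-4.7, -1.1, 7.1]
finger_gap: -0.0
gripper_force: 3.6
```

Emit:
{"fn": "drive_tool", "kwargs": {
  "plan": [
    {"grip":1,"x":0,"y":0,"z":0.3,"wx":0,"wy":0,"wz":0},
    {"grip":1,"x":0,"y":0,"z":0.2,"wx":0,"wy":0,"wz":0},
    {"grip":1,"x":0,"y":0,"z":0,"wx":0,"wy":0,"wz":0},
    {"grip":1,"x":0,"y":0,"z":0,"wx":0,"wy":0,"wz":0}
  ]
}}

```text
t: 11.27
ee_pos: [0.4989, 0.1714, 0.0476]
tcp_rot: [0.217, -3.133, 0.0]
ft_force: [-5.6, -0.9, 8.7]
finger_gap: 0.0001
gripper_force: 4.4
```

Emit:
{"fn": "drive_tool", "kwargs": {
  "plan": [
    {"grip":1,"x":0,"y":0,"z":0.3,"wx":0,"wy":0,"wz":0},
    {"grip":1,"x":0,"y":0,"z":0.3,"wx":0,"wy":0,"wz":0},
    {"grip":1,"x":0,"y":0,"z":0,"wx":0,"wy":0,"wz":0},
    {"grip":1,"x":0,"y":0,"z":0,"wx":0,"wy":0,"wz":0}
  ]
}}

```text
t: 11.6
ee_pos: [0.4989, 0.1714, 0.047]
tcp_rot: [0.217, -3.133, 0.0]
ft_force: [-4.0, -1.3, 8.6]
finger_gap: 0.0002
gripper_force: 4.4
```

It is sliding at about 9 N, so I'll continue gently.

Emit:
{"fn": "drive_tool", "kwargs": {
  "plan": [
    {"grip":1,"x":0,"y":0,"z":0.25,"wx":0,"wy":0,"wz":0},
    {"grip":1,"x":0,"y":0,"z":0.25,"wx":0,"wy":0,"wz":0},
    {"grip":1,"x":0,"y":0,"z":0.25,"wx":0,"wy":0,"wz":0},
    {"grip":1,"x":0,"y":0,"z":0.25,"wx":0,"wy":0,"wz":0},
    {"grip":1,"x":0,"y":0,"z":0,"wx":0,"wy":0,"wz":0}
  ]
}}

```text
t: 12.02
ee_pos: [0.499, 0.1714, 0.0461]
tcp_rot: [0.217, -3.134, 0.0]
ft_force: [-5.3, -1.2, 9.1]
finger_gap: -0.0002
gripper_force: 4.4
```

Emit:
{"fn": "drive_tool", "kwargs": {
  "plan": [
    {"grip":1,"x":0,"y":0,"z":0.25,"wx":0,"wy":0,"wz":0},
    {"grip":1,"x":0,"y":0,"z":0.25,"wx":0,"wy":0,"wz":0},
    {"grip":1,"x":0,"y":0,"z":0.25,"wx":0,"wy":0,"wz":0},
    {"grip":1,"x":0,"y":0,"z":0.25,"wx":0,"wy":0,"wz":0},
    {"grip":1,"x":0,"y":0,"z":0,"wx":0,"wy":0,"wz":0}
  ]
}}

```text
t: 12.43
ee_pos: [0.499, 0.1714, 0.0451]
tcp_rot: [0.217, -3.133, 0.0]
ft_force: [-4.9, -1.1, 8.1]
finger_gap: -0.0004
gripper_force: 4.4
```

Emit:
{"fn": "drive_tool", "kwargs": {
  "plan": [
    {"grip":1,"x":0,"y":0,"z":0.25,"wx":0,"wy":0,"wz":0},
    {"grip":1,"x":0,"y":0,"z":0.25,"wx":0,"wy":0,"wz":0},
    {"grip":1,"x":0,"y":0,"z":0.25,"wx":0,"wy":0,"wz":0},
    {"grip":1,"x":0,"y":0,"z":0.25,"wx":0,"wy":0,"wz":0},
    {"grip":1,"x":0,"y":0,"z":0,"wx":0,"wy":0,"wz":0}
  ]
}}

```text
t: 12.85
ee_pos: [0.499, 0.1714, 0.0441]
tcp_rot: [0.217, -3.133, 0.0]
ft_force: [-4.9, -0.8, 9.3]
finger_gap: -0.0003
gripper_force: 4.4
```

Down 3.8 mm so far; I'll carry on until it clips and the force rises.

Emit:
{"fn": "drive_tool", "kwargs": {
  "plan": [
    {"grip":1,"x":0,"y":0,"z":0.25,"wx":0,"wy":0,"wz":0},
    {"grip":1,"x":0,"y":0,"z":0.25,"wx":0,"wy":0,"wz":0},
    {"grip":1,"x":0,"y":0,"z":0.25,"wx":0,"wy":0,"wz":0},
    {"grip":1,"x":0,"y":0,"z":0,"wx":0,"wy":0,"wz":0},
    {"grip":1,"x":0,"y":0,"z":0,"wx":0,"wy":0,"wz":0}
  ]
}}

```text
t: 13.27
ee_pos: [0.499, 0.1714, 0.0437]
tcp_rot: [0.217, -3.133, 0.0]
ft_force: [-5.8, -1.5, 11.6]
finger_gap: -0.0
gripper_force: 5.7
```

Emit:
{"fn": "drive_tool", "kwargs": {
  "plan": [
    {"grip":1,"x":0,"y":0,"z":0.3,"wx":0,"wy":0,"wz":0},
    {"grip":1,"x":0,"y":0,"z":0.3,"wx":0,"wy":0,"wz":0},
    {"grip":1,"x":0,"y":0,"z":0,"wx":0,"wy":0,"wz":0},
    {"grip":1,"x":0,"y":0,"z":0,"wx":0,"wy":0,"wz":0},
    {"grip":1,"x":0,"y":0,"z":0,"wx":0,"wy":0,"wz":0}
  ]
}}

```text
t: 13.68
ee_pos: [0.499, 0.1714, 0.0436]
tcp_rot: [0.217, -3.133, 0.001]
ft_force: [-7.1, -2.1, 14.7]
finger_gap: 0.0001
gripper_force: 7.2
```

Emit:
{"fn": "drive_tool", "kwargs": {
  "plan": [
    {"grip":1,"x":0,"y":0,"z":-1,"wx":0,"wy":0,"wz":0},
    {"grip":1,"x":0,"y":0,"z":-2,"wx":0,"wy":0,"wz":0},
    {"grip":1,"x":0,"y":0,"z":-5,"wx":0,"wy":0,"wz":0},
    {"grip":1,"x":0,"y":0,"z":-10,"wx":0,"wy":0,"wz":0},
    {"grip":1,"x":0,"y":0,"z":-15,"wx":0,"wy":0,"wz":0},
    {"grip":1,"x":0,"y":0,"z":-20,"wx":0,"wy":0,"wz":0},
    {"grip":1,"x":0,"y":0,"z":-20,"wx":0,"wy":0,"wz":0},
    {"grip":1,"x":0,"y":0,"z":-20,"wx":0,"wy":0,"wz":0}
  ]
}}

```text
t: 14.35
ee_pos: [0.4988, 0.1714, 0.1358]
tcp_rot: [-0.217, 3.134, 0.0]
ft_force: [0.7, -0.3, -0.4]
finger_gap: -0.0003
gripper_force: 0.0
```

Emit:
{"fn": "drive_tool", "kwargs": {
  "plan": [
    {"grip":1,"x":20,"y":0,"z":-20,"wx":0,"wy":0,"wz":0},
    {"grip":1,"x":20,"y":0,"z":-20,"wx":0,"wy":0,"wz":0},
    {"grip":1,"x":20,"y":0,"z":-20,"wx":0,"wy":0,"wz":0},
    {"grip":1,"x":10,"y":0,"z":-10,"wx":0,"wy":0,"wz":0},
    {"grip":1,"x":0,"y":0,"z":0,"wx":0,"wy":0,"wz":0},
    {"grip":1,"x":0,"y":0,"z":0,"wx":0,"wy":0,"wz":0},
    {"grip":1,"x":0,"y":0,"z":0,"wx":0,"wy":0,"wz":0}
  ]
}}

```text
t: 14.93
ee_pos: [0.4296, 0.1617, 0.2039]
tcp_rot: [0.217, -3.134, 0.0]
ft_force: [-0.4, -0.3, -0.6]
finger_gap: 0.0002
gripper_force: 0.0
```

```bash
python3 - <<'E'
from cell import *
import cv2,numpy as np,pickle
t=grab_frame("top")["image"];w=grab_frame("wrist")["image"];o=get_obs();print(o["ee_pos"],o["t"])
t0=pickle.load(open("top0.pkl","rb"))["image"]
c=lambda i:cv2.resize(i[165:240,195:325],(400,230),interpolation=2)
cv2.imwrite("pics/end.png",np.vstack([np.hstack([c(t0),c(t)]),np.pad(w[30:380],((0,0),(0,240),(0,0)))]))
E
```

```text
[0.42938867 0.16164026 0.20313212] 15.0333
```

View pics/end.png

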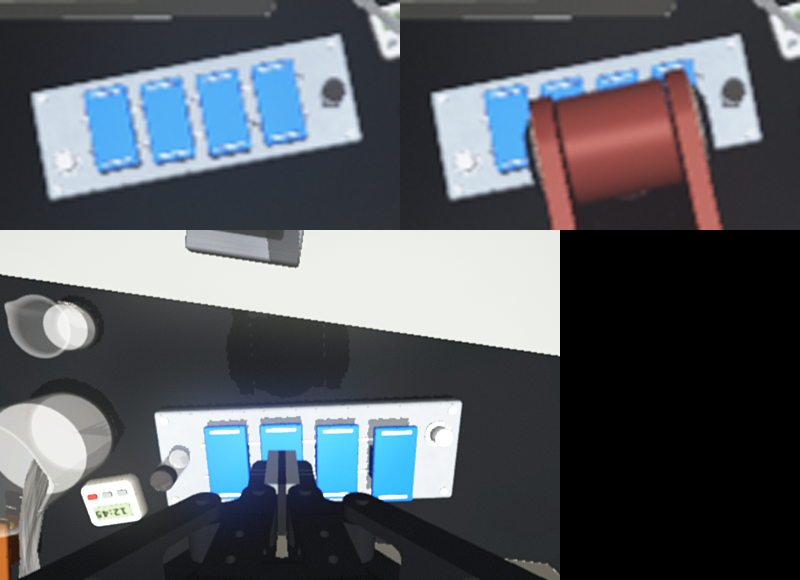

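The final picture shows all four covers level, with the screw and vial still in place. Cover 2 went down about 4.3 mm to a hard stop, and the arm is clear, so I'll hand in.

```bash
python3 -c "
from cell import *
print(finish_job())"
```

```text
the job is handed in; nothing more can be done
None
```

I handed the job in: the second cover from the vial was the loose one, tipping about 0.2 rad under a light press, and I pressed it down about 4 mm to a firm stop without touching the other covers or the bystanders; I did not re-check it for rocking, and no verdict came back.

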